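# Set up the hotplate and turn its dial to the red marker

## Robot

A 6-joint arm with a two-finger parallel gripper is mounted at the origin on the work surface. World frame = base frame: x ahead of the robot, y to its left, z up, the work surface at z = 0. Lengths are in m, angles in rad, forces in N, time in s.
With the tool pointing down it reaches from about 0.35 to 0.725 m from the base axis. Payload 4.3 kg.
Tool frame: the origin (TCP) lies between the finger pads; the fingertips stand 17 mm ahead of it and the grasp point (between the pads) lies 2 mm behind it (env.nose_length is the distance from the TCP to the fingertips, in m); z points along the fingers, y is the line along which they close (so a half turn about z gives the same grasp; the last joint's range is limited). The gripper opens to 85 mm and grips with 20 to 120 N. Pads are 22 mm wide; open, the fingers measure 114 mm over their backs; the gripper's body (76 mm by 85 mm) begins 54 mm behind the grasp point. The pads swing forward as they close: fully open they stand 13 mm farther back than shut.
Start: joints at [1.013, 0.377, 0.081, 1.274, 0, 1.46], TCP at [0.249, 0.518, 0.248] pointing down, gripper open.
Joint ranges: [-2.72, 2.72], [-0.84, 1.66], [-1.02, 1.22], [-1.77, 2.12], [-1.37, 1.28], [-3.14, 3.14]. Speed limits (rad/s): [2.57, 2.57, 3.14, 3.14, 3.14, 3.14].

## Interface

Orientations are given as a unit quaternion [w, x, y, z].
In Python, from rig import env gives the robot as it stands.
- The arm moves only by the tool apply_moves, never from a script. Its argument "deltas" is a list of rows, each a list of 3 entries, a list of its own where there are three numbers: the shift along the tool's x, y, z as a fraction of full scale, then the turn about the tool's z as a fraction of full scale, then the opening, from 0 (shut) to 1 (fully open). A call has 1 to 10 rows; each row shifts and turns the commanded pose from where the row before left it, along the tool's axes as they then stand; what a row does not reach is not made up. Full scale, the value 1, is 0.6 m for a shift and 120 degrees for a turn. A row lasts 1/12 s, in which the tool goes at most 41.7 mm and 7.16 degrees, less where a joint would pass 70% of its speed; a pose out of reach is approached as far as the arm can. A call with a number of a shift or a turn outside -1 to 1 is refused whole. A call with a gripper value outside its range is refused whole. The fingers move at their own pace and stop on an object; "grip_force" is the grip in N (left out, the last holds). Time passes only in rows, so rows that do not move let the fingers close. It gives the time, the measured TCP pose, the force, the opening and the grip force at its end, in the units of the state.
- env.get_state(): the state, without advancing time (a new reading comes with each control period).
- env.get_image(name): name is "side" or "top"; returns a dict with "frame" (384x512x3 uint8, red, green, blue), "vertical_fov" (degrees; the focal length in pixels is half the picture's height over the tangent of half this angle, whatever the lens; pixels are square), "cx", "cy" (the principal point, pixels), "R" (3x3) and "t" (3): a world point X has camera coordinates R X + t. Camera axes: x right, y down, z forward; pixel columns grow to the right and rows downward; lengths in m; the calibration is good to about 2 mm. A picture is of the moment at which its call begins. There is no depth.
- env.finish_job(): hands the job in; it is judged then, once.
The state is a dict: "t": time; "joint_positions": joint angles; "qvel": joint speeds; "joint_efforts": joint torques, N m; "position": TCP position; "ee_rot": TCP orientation; "ft_force": force on the tool from outside, world axes, zero at the start; "torque": the same for the moment, N m; "finger_gap": finger opening in m; "gripper_force": force on a finger pad.
Only numpy, scipy, OpenCV 4.12 (cv2) and the standard library are available. Lean on these libraries where they do the work, as an engineer would, in place of code of your own. Each camera call takes 0.05 s, during which the arm holds its last target. There are 200 camera calls.

## Task

Get the hotplate ready for a slow warm-up: lay the silver spreader disc flat and centred on the round heating plate, then lay the red clay disc flat and centred on top of it, and only then turn the dial until its white mark points straight at the red marker. Set the discs down rather than dropping them, let go of everything, keep off the burette stand, and leave the glassware and other things where they stand.

Things in the scene. Friction and masses are not known exactly. Their poses are not given: they have to be found in the camera images.
- hotplate: white hotplate fixed to the bench, 160 mm (its x) by 240 mm (its y), deck 75 mm above the bench; a round dark heating plate (diameter 120 mm, top at 83 mm, white centre dot, 80 mm circle of ticks) lies towards its +y end, the dial towards its -y end. Origin: centre of its underside. Place varies, yaw within 30 deg of zero
- plate_centre (a point): centre of the heating plate's top face, 83 mm above the bench; 55 mm along the hotplate's +y from its centre line
- dial_centre (a point): a point on the dial's upright axis, halfway up its grip bar (100 mm above the bench); 60 mm along the hotplate's -y from its centre line
- dial (a joint): dial on an upright axis: black skirt (diameter 70 mm, 6 mm high) under a grey upright grip bar 60 mm long, 14 mm thick, 32 mm high (top 113 mm above the bench); a white stripe runs from the axis along the bar's top to its pointing end. Rad, growing clockwise seen from above; at 0 the stripe points along the hotplate's +x; stops at -2.2 and 2.2; light friction (0.05 N m), stays where left
- dial_mark (a point): outer tip of the dial's white mark, on the skirt 34 mm from the dial's axis, under the striped end of the grip bar; turns with the dial
- index_tip (a point): inner tip of the red marker, 36 mm from the dial's axis, 80 mm above the bench. The marker is a fixed red arrow-like block (12 mm wide, 5 mm high) on the deck just outside the skirt, at a different angle each time; to reach it from the start the dial must turn clockwise by 0.6 to 2.7 rad, clear of its stop
- spreader: heat spreader: loose plain silver aluminium disc, diameter 64 mm, 14 mm thick, about 0.1 to 0.2 kg, lying flat on one of the two blue tiles (6 mm above the bench). Origin: centre of its underside
- clay_disc: loose plain brick-red clay disc, diameter 64 mm, 18 mm thick, about 0.1 to 0.2 kg, lying flat on the other blue tile (6 mm above the bench). Origin: centre of its underside
- stand: retort stand, fixed. Origin: the point on the bench straight below its upright amber burette (diameter 18 mm, hanging from 120 to 600 mm up, black stopcock 165 mm up reaching 40 mm either side along the stand's y). Its 100 mm square base plate (12 mm thick) is centred 90 mm along its +x, its steel rod (diameter 12 mm, 590 mm high) 110 mm along +x; a clamp arm joins them 400 mm up. Yaw within 0.3 rad of zero
- bottle: bystander: amber bottle with a black cap, diameter 60 mm, 130 mm high, loose, beside a disc on a tile. Origin: centre of its underside
- beaker: bystander: open glass beaker, diameter 62 mm, 85 mm high, loose, beside a disc on a tile. Origin: centre of its underside
- jar: bystander: white jar with a blue cap, diameter 62 mm, 75 mm high, loose, beside a disc on a tile. Origin: centre of its underside
- can: bystander: metal can, diameter 60 mm, 100 mm high, loose, beside a disc on a tile. Origin: centre of its underside
- cylinder: bystander: clear measuring cylinder, foot diameter 68 mm, 214 mm high, loose, at the back right. Origin: centre of its underside
- board: bystander: loose wooden block 100 x 45 x 22 mm lying on the bench near the robot. Origin: centre of its underside
- spatula: bystander: loose lab spatula 170 mm long lying on the bench near the robot. Origin: about its middle

How it is judged:
On the way, in this order (a step that is already met when the one before it is completed fails the run):
1. the silver spreader disc lies flat, centred and released on the heating plate (horizontal distance between spreader and plate_centre below 0.01 m and z of spreader in the frame of hotplate between 0.079 and 0.087 m and angle between spreader's own z axis and vertical below 0.08 rad and contact force between the fingers and spreader below 0.1 N and linear speed of spreader below 0.03 m/s), for 0.2 s.
2. the clay disc lies flat, centred and released on the silver disc (all of step 1 and horizontal distance between clay_disc and spreader below 0.008 m and z of clay_disc in the frame of hotplate between 0.093 and 0.101 m and angle between clay_disc's own z axis and vertical below 0.08 rad and contact force between the fingers and clay_disc below 0.1 N and linear speed of clay_disc below 0.03 m/s), for 0.2 s.
3. with the stack in place, the dial's white mark points at the red marker (horizontal distance between dial_mark and index_tip below 0.0055 m and horizontal distance between spreader and plate_centre below 0.01 m and horizontal distance between clay_disc and spreader below 0.008 m), for 0.2 s.
At the end, for the whole second after the job is handed in: The silver disc lies flat on the heating plate within 10 mm of its centre, the clay disc flat on it within 8 mm of the silver disc's centre, the dial's mark points at the red marker (tips within 5.5 mm, about 8 degrees), everything is released and at rest (all of step 3 and z of spreader in the frame of hotplate between 0.079 and 0.087 m and angle between each of spreader, clay_disc's own z axis and vertical below 0.08 rad and contact force between the fingers and spreader below 0.1 N and linear speed of each of spreader, clay_disc below 0.03 m/s and z of clay_disc in the frame of hotplate between 0.093 and 0.101 m and contact force between the fingers and clay_disc below 0.1 N and contact force between the fingers and hotplate below 0.1 N and velocity of joint dial between -0.05 and 0.05 rad/s); the robot touches nothing.
It fails at once if a bystander is pushed more than 30 mm from where it stood, or tipped over (distance of any of bottle, beaker, jar, can, cylinder, board, spatula from where it was at the start of the episode above 0.03 m or angle between any of bottle, beaker, jar, can, cylinder's own z axis and vertical above 0.5 rad).
It fails at once if the burette stand is struck (contact force between stand and anything else above 5 N).
It fails at once if the silver disc is dropped (let go and falling from more than about 40 mm) (linear speed of spreader above 0.9 m/s and contact force between the fingers and spreader below 0.1 N).
It fails at once if the clay disc is dropped (let go and falling from more than about 40 mm) (linear speed of clay_disc above 0.9 m/s and contact force between the fingers and clay_disc below 0.1 N).
It also fails if it takes over 72 s, if anything falls off the work surface, if the arm or the gripper's body presses on something with over 40 N, if the wrist force passes 120 N, or if a joint passes its speed limit or range.

## Working session

There is one attempt and no reset: what is moved stays moved. The work goes in short steps, Python scripts to look and compute and a tool call to move; the robot and the scene stay as the last step left them, time stands still between calls to the robot, and variables do not carry over. Pictures are saved under pics/ and viewed, at most 10 in all, crops included, and the job is handed in when it is done.

Besides the shell and the picture viewer there is one more tool, called after "Request:" as name(argument=value, ...), one argument or row to a line, values as JSON. apply_moves: Moves the arm, as the interface text tells. Its arguments: {"type":"object","properties":{"deltas":{"type":"array","items":{"type":"array"}},"grip_force":{"type":"number"}},"required":["deltas"]}

```bash
mkdir -p pics; ls; python3 - <<'E'
from rig import env
import cv2,pickle
s=env.get_state();print(s)
for n in("top","side"):
    im=env.get_image(n);pickle.dump(im,open(f"{n}.pkl","wb"));cv2.imwrite(f"pics/{n}0.png",im["frame"][...,::-1]);print(n,im["vertical_fov"],im["cx"],im["cy"],im["R"],im["t"])
E
```

```text
pics
{'t': 0.0, 'joint_positions': array([ 1.01272829e+00,  3.78063731e-01,  7.96266954e-02,  1.27443936e+00,
       -3.33053093e-05,  1.46046523e+00]), 'qvel': array([-1.12905271e-03,  6.02679396e-04,  6.13210098e-04, -1.65861638e-04,
       -4.09135173e-05,  4.26774668e-04]), 'joint_efforts': array([ 3.65654714e-04, -4.63607061e+01,  2.69874805e+01,  2.10644089e-02,
       -9.99889630e-05,  4.77635041e-06]), 'position': array([0.24861151, 0.51776637, 0.24736081]), 'ee_rot': array([-3.25413657e-04,  2.22003076e-01,  9.75045410e-01, -9.87954950e-04]), 'ft_force': array([-0.40441799, -0.26435086,  0.29021293]), 'torque': array([0.04196999, 0.06649837, 0.0057093 ]), 'gripper_force': 0.0, 'finger_gap': 0.08539358061335196}
top 44.83772830969812 259.64567354493636 192.49727833107227 [[ 0.01963259 -0.99973937  0.01165156]
 [-0.98548829 -0.02131536 -0.1683998 ]
 [ 0.16860427 -0.00817635 -0.98564991]] [-0.01671959  0.56026507  1.45753443]
side 55.474610423693264 250.40112824758845 187.96699725615 [[ 0.93409378 -0.35702558 -0.00124051]
 [-0.26584303 -0.6932032  -0.66992299]
 [ 0.23831971  0.62610068 -0.74242956]] [-0.53263708  0.21754777  0.93142992]
```

View pics/top0.png

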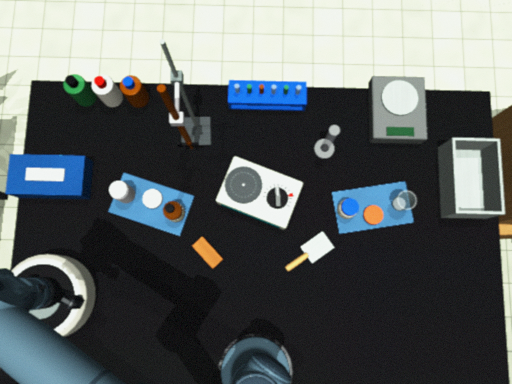

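View pics/side0.png

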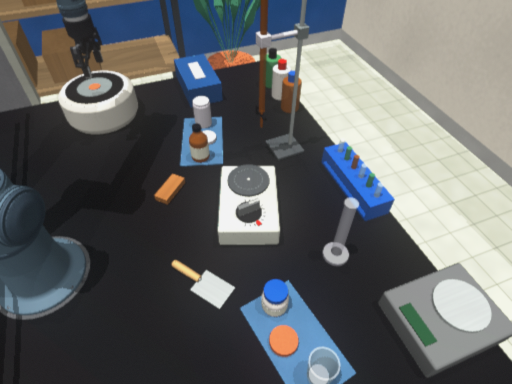

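The top view shows the silver disc at (152,198) between the can and the bottle, the clay disc at (373,214) between the jar and the beaker, the heating plate at (243,184) and the dial at (279,198). In the side view the same things are at about (208,137), (284,340), (249,180) and (249,211). Next I measure them with masks and two-view triangulation.

```bash
cat > h.py <<'E'
import numpy as np,cv2,pickle
def cam(im):
    f=192/np.tan(np.radians(im["vertical_fov"])/2);return f,im["cx"],im["cy"],np.array(im["R"]),np.array(im["t"])
def ray(im,p):
    f,cx,cy,R,t=cam(im);d=R.T@[(p[0]-cx)/f,(p[1]-cy)/f,1];return -R.T@t,d/np.linalg.norm(d)
def plane(im,p,z):
    o,d=ray(im,p);return o+d*(z-o[2])/d[2]
def proj(im,X):
    f,cx,cy,R,t=cam(im);c=R@np.array(X)+t;return np.array([cx+f*c[0]/c[2],cy+f*c[1]/c[2]])
def tri(a,pa,b,pb):
    o1,d1=ray(a,pa);o2,d2=ray(b,pb)
    s=np.linalg.lstsq(np.c_[d1,-d2],o2-o1,rcond=None)[0];A=o1+d1*s[0];B=o2+d2*s[1];return (A+B)/2,np.linalg.norm(A-B)
def blobs(im,lo,hi,box,amin=20):
    x0,y0,x1,y1=box;h=cv2.cvtColor(im["frame"],cv2.COLOR_RGB2HSV)[y0:y1,x0:x1]
    m=cv2.inRange(h,lo,hi);n,l,st,c=cv2.connectedComponentsWithStats(m);out=[]
    for i in range(1,n):
        if st[i,4]>=amin:
            cs,_=cv2.findContours((l==i).astype(np.uint8),cv2.RETR_EXTERNAL,cv2.CHAIN_APPROX_NONE)
            k=max(cs,key=len)+np.array([x0,y0]);out.append((st[i,4],c[i]+[x0,y0],cv2.fitEllipse(k) if len(k)>5 else None,k))
    return sorted(out,key=lambda o:-o[0])
T=pickle.load(open("top.pkl","rb"));S=pickle.load(open("side.pkl","rb"))
E
python3 - <<'E'
from h import *
def show(n,b):
    print(n)
    for o in b[:4]: print("  ",o[0],o[1].round(1),[np.round(v,1) for v in o[2]] if o[2] else "")
show("clayT",blobs(T,(3,120,120),(18,255,255),(340,190,420,235)))
show("clayS",blobs(S,(3,120,120),(18,255,255),(255,310,320,370)))
show("silT",blobs(T,(0,0,170),(180,70,255),(135,180,170,215)))
show("silS",blobs(S,(0,0,170),(180,70,255),(195,125,225,150)))
show("plateT",blobs(T,(0,0,0),(180,255,130),(215,160,268,206)))
show("plateS",blobs(S,(0,0,0),(180,255,130),(224,160,275,196)))
show("dialT",blobs(T,(0,0,0),(180,255,90),(262,180,296,215)))
show("redT",blobs(T,(170,100,100),(180,255,255),(262,175,305,220),3)+blobs(T,(0,100,100),(8,255,255),(262,175,305,220),3))
show("redS",blobs(S,(170,100,100),(180,255,255),(230,195,280,240),3)+blobs(S,(0,100,100),(8,255,255),(230,195,280,240),3))
show("hotT",blobs(T,(0,0,140),(180,60,255),(205,150,310,235),500))
a=cv2.resize(T["frame"][150:234,208:312],None,fx=4,fy=4,interpolation=2)
b=cv2.resize(S["frame"][155:250,210:285],None,fx=4,fy=4,interpolation=2)
c=np.zeros((400,720,3),np.uint8);c[:336,:416]=a;c[:380,416:716]=b
cv2.imwrite("pics/c1.png",c[...,::-1])
E
```

```text
clayT
   280 [372.8 214.4] [array([372.8, 214.5]), array([17.6, 18.5]), np.float64(103.5)]
clayS
   678 [283.3 340.4] [array([283.3, 340.4]), array([27.5, 29.5]), np.float64(167.1)]
silT
   315 [151.8 198.2] [array([151.8, 198.2]), array([18.9, 19.4]), np.float64(54.6)]
silS
   106 [209.7 134.9] [array([209.5, 135.1]), array([10.1, 13.2]), np.float64(137.7)]
plateT
   975 [243.  184.6] [array([243.1, 184.5]), array([34.8, 34.9]), np.float64(164.9)]
   383 [220.1 175.5] [array([221.1, 178.5]), array([14.7, 53.9]), np.float64(3.5)]
   90 [260.3 162.3] [array([261.6, 162.6]), array([ 5.9, 22.2]), np.float64(101.3)]
plateS
   1297 [248.2 176.1] [array([248.4, 175.5]), array([38.1, 50.1]), np.float64(86.9)]
dialT
   229 [276.5 198.1] [array([276.7, 198. ]), array([17.3, 19.2]), np.float64(88.5)]
   23 [294.1 210.8] [array([293.9, 211.1]), array([ 2.8, 10.1]), np.float64(9.0)]
redT
   13 [290.3 194.5] [array([290.3, 194.6]), array([3., 4.]), np.float64(71.7)]
redS
   23 [258.  222.3] [array([258.1, 222.4]), array([4. , 5.7]), np.float64(134.7)]
hotT
   2457 [263.8 194. ] [array([259.3, 191.7]), array([56.5, 90.4]), np.float64(110.9)]
```

View pics/c1.png

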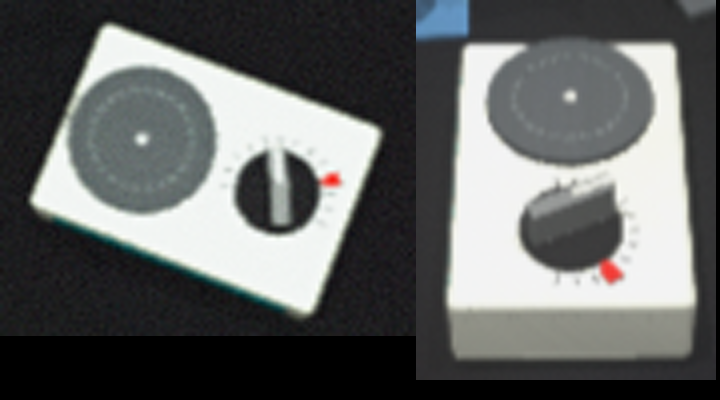

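The crop shows the plate's white dot at crop (142,139) in the top view and (154,96) in the side view. The dial's bright stripe points up in the image (about world +x), and the red marker is to its right, at full-image (290,194).

```bash
python3 - <<'E'
from h import *
np.set_printoptions(precision=4,suppress=True)
def c(b):return b[0][2][0]
def wc(im,b,z): # circle of contour cast on plane
    P=np.array([plane(im,p[0],z)[:2] for p in b[0][3]],np.float32);(x,y),(a,d),_=cv2.fitEllipse(P);return np.array([x,y,a,d])
cT,cS=[blobs(i,(3,120,120),(18,255,255),q) for i,q in((T,(340,190,420,235)),(S,(255,310,320,370)))]
print("clay tri",tri(T,c(cT),S,c(cS)),wc(T,cT,.024),wc(S,cS,.024))
sT=blobs(T,(0,0,170),(180,70,255),(135,180,170,215));print("sil",wc(T,sT,.02))
sS=blobs(S,(0,0,150),(180,60,255),(190,120,225,155));P=np.array([plane(S,p[0],.02)[:2] for p in sS[0][3]]);print("sil side pts max/min",P.max(0),P.min(0))
def dot(im,box):
    x0,y0,x1,y1=box;g=cv2.cvtColor(im["frame"],cv2.COLOR_RGB2GRAY)[y0:y1,x0:x1].astype(float);g=np.clip(g-np.median(g)-25,0,None)
    yy,xx=np.mgrid[y0:y1,x0:x1];return np.array([(xx*g).sum(),(yy*g).sum()])/g.sum()
dT=dot(T,(239,180,248,189));dS=dot(S,(243,174,254,184));print("dots",dT,dS,"plate",tri(T,dT,S,dS),plane(T,dT,.083),plane(S,dS,.083))
pT=blobs(T,(0,0,0),(180,255,130),(215,160,268,206));print("plate ell",wc(T,pT,.083))
hT=blobs(T,(0,0,140),(180,60,255),(205,150,310,235),500)
P=np.array([plane(T,p[0],.075)[:2] for p in hT[0][3]],np.float32);print("hot",cv2.minAreaRect(P))
rT=blobs(T,(170,90,90),(180,255,255),(262,175,305,220),3)+blobs(T,(0,90,90),(8,255,255),(262,175,305,220),3);rS=blobs(S,(0,100,100),(8,255,255),(230,195,280,240),3)+blobs(S,(170,100,100),(180,255,255),(230,195,280,240),3)
print("red",tri(T,rT[0][1],S,rS[0][1]))
# skirt: dark contour
kT=blobs(T,(0,0,0),(180,255,90),(262,180,296,215))
h=cv2.convexHull(kT[0][3]);print("skirt",wc(T,[(0,0,0,h)],.081))
# bystander rough
for n,p,z in(("can top",(120.5,190),.1),("bottlecap",(174,204),.13),("jarcap",(349,207),.075),("beaker rim",(405,200),.085),("burette bottom",(188,145),.12)):print(n,plane(T,p,z))
a=cv2.resize(T["frame"][165:240,100:205],None,fx=4,fy=4,interpolation=2);b=cv2.resize(T["frame"][172:240,325:420],None,fx=4,fy=4,interpolation=2)
d=cv2.resize(S["frame"][85:170,170:270],None,fx=4,fy=4,interpolation=2);cc=np.zeros((590,800,3),np.uint8);cc[:300,:420]=a;cc[310:582,:380]=b;cc[:340,400:800]=d;cv2.imwrite("pics/c2.png",cc[...,::-1])
E
```

```text
clay tri (array([ 0.5017, -0.3785,  0.0176]), np.float64(0.0023510653957916666)) [ 0.4998 -0.3766  0.0578  0.0605] [ 0.5019 -0.3797  0.0598  0.063 ]
sil [0.5387 0.3479 0.0628 0.0634]
sil side pts max/min [0.5708 0.3798] [0.5331 0.3131]
dots [243.0018 184.2373] [248.1118 178.5634] plate (array([0.5807, 0.0481, 0.084 ]), np.float64(0.0020910671497774208)) [0.5798 0.0483 0.083 ] [0.5821 0.049  0.083 ]
plate ell [0.5792 0.0481 0.11   0.1125]
hot ((0.5593634247779846, -0.00351734459400177), (0.2400892972946167, 0.16101683676242828), 69.57303619384766)
red (array([ 0.5513, -0.102 ,  0.0791]), np.float64(0.0019601464544187026))
skirt [ 0.5393 -0.0595  0.0626  0.0634]
can top [0.55   0.4283 0.1   ]
bottlecap [0.5054 0.2547 0.13  ]
jarcap [ 0.5154 -0.2886  0.075 ]
beaker rim [ 0.54   -0.4639  0.085 ]
burette bottom [0.6938 0.2223 0.12  ]
```

View pics/c2.png

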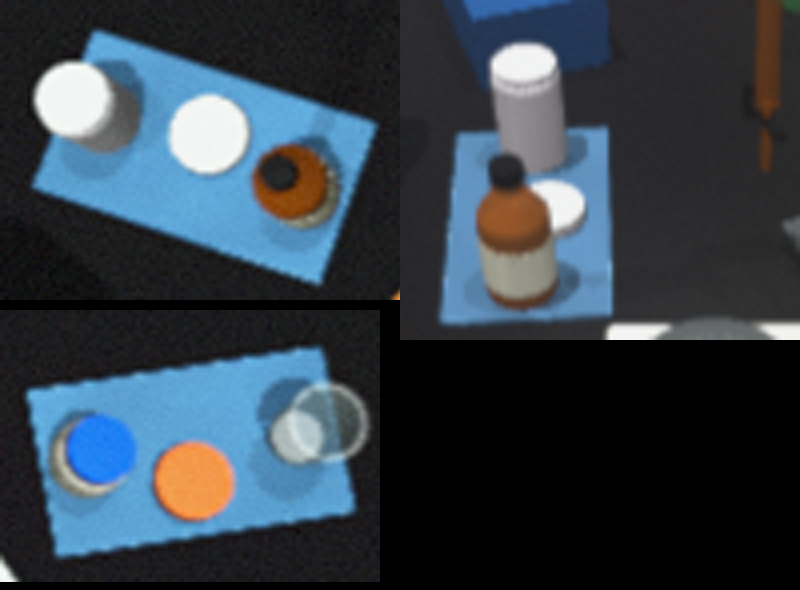

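The second crop shows the silver disc clear of the can and bottle on the left tile, and the clay disc clear of the jar and beaker on the right tile. The measurements agree with the given sizes: plate height 0.084, plate-to-dial offset, hotplate yaw about -20.4°. I'll grip across each line of bystanders, starting with the turn for the silver disc.

Request:
apply_moves(
  deltas=[
    [[0, 0, 0], -0.058, 1],
    [[0, 0, 0], -0.058, 1],
    [[0, 0, 0], -0.058, 1],
    [[0, 0, 0], -0.058, 1],
    [[0, 0, 0], -0.058, 1],
    [[0, 0, 0], -0.058, 1],
    [[0, 0, 0], -0.058, 1],
    [[0, 0, 0], -0.058, 1],
    [[0, 0, 0], -0.058, 1],
    [[0, 0, 0], -0.058, 1],
  ],
  grip_force=40,
)

```text
t: 0.93
position: [0.2488, 0.518, 0.2477]
ee_rot: [-0.0, -0.377, 0.926, -0.0]
ft_force: [-0.7, -0.5, 0.2]
finger_gap: 0.0853
gripper_force: 0.0
```

```bash
cat > g.py <<'E'
from h import *
from rig import env
from scipy.spatial.transform import Rotation as Ro
import sys
np.set_printoptions(precision=4,suppress=True)
# usage: g.py x y z bearing_of_tool_y(deg): shifts in tool axes / 0.6, turn /120deg, after turning
def st():
    s=env.get_state();q=s["ee_rot"];R=Ro.from_quat([q[1],q[2],q[3],q[0]]).as_matrix()
    return s,R
if __name__=="__main__":
    s,R=st();x,y,z,b=map(float,sys.argv[1:5]);yb=np.degrees(np.arctan2(R[1,1],R[0,1]))
    turn=-((b-yb+90)%180-90);d=np.array([x,y,z])-s["position"]
    R2=R@Ro.from_euler("z",turn,degrees=True).as_matrix()
    print("t",s["t"],"pos",s["position"],"ybear",yb.round(2),"tilt",R[:,2],"F",s["ft_force"],"gap",s["finger_gap"],"gf",s["gripper_force"])
    print("turn",turn.round(2),"frac",(turn/120).round(4),"shift before turn",R.T@d/.6,"after turn",R2.T@d/.6,"j",s["joint_positions"])
E
python3 g.py .539 .348 .2 161.5; python3 - <<'E'
from h import *
from rig import env
print(env.nose_length)
for n,p,z in(("can top",(118,190),.106),("bottlecap",(169.3,207.7),.136),("jarcap",(350,206.7),.081),("beaker base",(399.2,203.7),.006)):print(n,plane(T,p,z).round(3))
h=cv2.cvtColor(T["frame"],cv2.COLOR_RGB2HSV)
for nm,b in(("silver tile",(105,165,200,240)),("clay tile",(325,175,420,240))):
    k=blobs(T,(98,100,120),(112,255,255),b,200);P=np.array([plane(T,p[0],.006)[:2] for o in k for p in o[3]],np.float32);print(nm,cv2.minAreaRect(P))
E
```

```text
t 0.9333 pos [0.2488 0.518  0.2477] ybear 134.29 tilt [-0.0006 -0.001  -1.    ] F [-0.6703 -0.4533  0.1952] gap 0.08528758114950623 gf 0.0
turn -27.21 frac -0.2268 shift before turn [-0.1485 -0.5406  0.0795] after turn [ 0.1151 -0.5486  0.0795] j [1.0127 0.3778 0.0801 1.2744 0.     0.2397]
0.017
can top [0.549 0.434 0.106]
bottlecap [0.493 0.267 0.136]
jarcap [ 0.516 -0.291  0.081]
beaker base [ 0.54  -0.47   0.006]
silver tile ((0.5229879021644592, 0.3528209924697876), (0.25114279985427856, 0.14146976172924042), 72.89149475097656)
clay tile ((0.5277381539344788, -0.380334734916687), (0.14028175175189972, 0.25192856788635254), 9.855903625488281)
```

Request:
apply_moves(
  deltas=[
    [[0, 0, 0], -0.057, 0.92],
    [[0, 0, 0], -0.057, 0.92],
    [[0, 0, 0], -0.057, 0.92],
    [[0, 0, 0], -0.057, 0.92],
  ],
)

```text
t: 1.27
position: [0.2488, 0.518, 0.2477]
ee_rot: [-0.001, -0.585, 0.811, -0.0]
ft_force: [0.0, 0.3, 0.5]
finger_gap: 0.0785
gripper_force: 0.0
```

Request:
apply_moves(
  deltas=[
    [[0.0115, -0.055, 0], 0, 0.92],
    [[0.0115, -0.055, 0], 0, 0.92],
    [[0.0115, -0.055, 0], 0, 0.92],
    [[0.0115, -0.055, 0], 0, 0.92],
    [[0.0115, -0.055, 0], 0, 0.92],
    [[0.0115, -0.055, 0], 0, 0.92],
    [[0.0115, -0.055, 0], 0, 0.92],
    [[0.0115, -0.055, 0], 0, 0.92],
    [[0.0115, -0.055, 0], 0, 0.92],
    [[0.0115, -0.055, 0], 0, 0.92],
  ],
)

```text
t: 2.1
position: [0.5404, 0.346, 0.2478]
ee_rot: [-0.0, -0.583, 0.813, 0.0]
ft_force: [-0.1, 0.4, -0.6]
finger_gap: 0.0787
gripper_force: 0.0
```

Request:
apply_moves(
  deltas=[
    [[0, 0, 0.04], 0, 0.92],
    [[0, 0, 0.04], 0, 0.92],
    [[0, 0, 0], 0, 0.92],
  ],
)

```text
t: 2.35
position: [0.5372, 0.345, 0.1944]
ee_rot: [-0.005, -0.582, 0.813, 0.001]
ft_force: [-1.6, -0.3, -1.9]
finger_gap: 0.0786
gripper_force: 0.0
```

```bash
python3 g.py .539 .348 .028 162
```

```text
t 2.35 pos [0.5372 0.345  0.1944] ybear 161.22 tilt [-0.0088 -0.0044 -1.    ] F [-1.5612 -0.2889 -1.9223] gap 0.07855244387354886 gf 0.0
turn -0.78 frac -0.0065 shift before turn [-0.0076 -0.0032  0.2773] after turn [-0.0076 -0.0033  0.2773] j [ 0.4715  0.5355  0.1894  1.2346  0.0001 -0.7714]
```

Request:
apply_moves(
  deltas=[
    [[-0.002, 0, 0.025], -0.006, 0.92],
    [[-0.002, 0, 0.025], 0, 0.92],
    [[0, 0, 0.025], 0, 0.92],
    [[0, 0, 0.025], 0, 0.92],
    [[0, 0, 0.025], 0, 0.92],
    [[0, 0, 0.025], 0, 0.92],
    [[0, 0, 0.025], 0, 0.92],
    [[0, 0, 0.025], 0, 0.92],
    [[0, 0, 0.02], 0, 0.92],
    [[0, 0, 0], 0, 0.92],
  ],
)

```text
t: 3.18
position: [0.5381, 0.3489, 0.0662]
ee_rot: [-0.002, -0.588, 0.809, 0.0]
ft_force: [-0.2, -0.6, -0.6]
finger_gap: 0.0784
gripper_force: 0.0
```

```bash
python3 g.py .539 .348 .028 162; python3 - <<'E'
from h import *
from rig import env
t=env.get_image("top");s=env.get_image("side")
a=cv2.resize(t["frame"][160:235,110:200],None,fx=4,fy=4,interpolation=2);d=cv2.resize(s["frame"][75:175,160:265],None,fx=4,fy=4,interpolation=2)
c=np.zeros((400,784,3),np.uint8);c[:300,:360]=a;c[:400,362:782]=d;cv2.imwrite("pics/g1.png",c[...,::-1])
E
```

```text
t 3.1833 pos [0.5381 0.3489 0.0662] ybear 162.07 tilt [-0.0045 -0.0022 -1.    ] F [-0.1663 -0.5764 -0.6065] gap 0.07835107709248643 gf 0.0
turn 0.07 frac 0.0006 shift before turn [ 0.0008 -0.0022  0.0636] after turn [ 0.0008 -0.0022  0.0636] j [ 0.4764  0.6165 -0.0156  0.9437  0.0001 -0.7814]
```

View pics/g1.png

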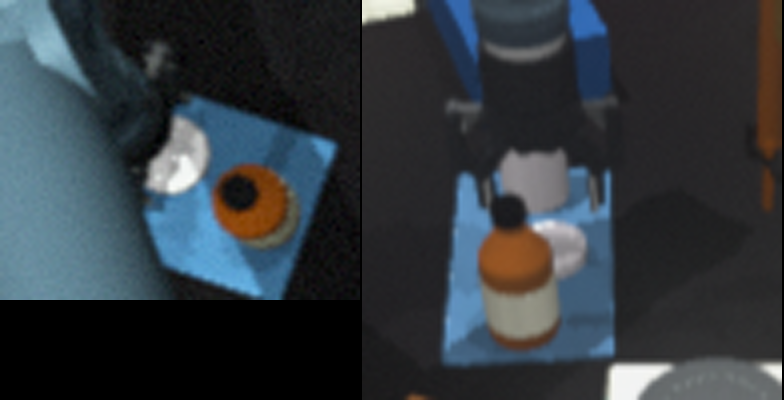

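The side view shows the open fingers standing either side of the disc, clear of the can and bottle. I'll go down gently, looking for light contact with the tile.

Request:
apply_moves(
  deltas=[
    [[0, -0.001, 0.02], 0, 0.9],
    [[0, -0.001, 0.02], 0, 0.9],
    [[0, 0, 0.015], 0, 0.9],
    [[0, 0, 0.002], 0, 0.9],
    [[0, 0, 0], 0, 0.9],
    [[0, 0, 0], 0, 0.9],
  ],
)

```text
t: 3.78
position: [0.5412, 0.349, 0.0339]
ee_rot: [-0.0, -0.588, 0.809, 0.0]
ft_force: [-0.1, -0.2, 0.6]
finger_gap: 0.0771
gripper_force: 0.0
```

Request:
apply_moves(
  deltas=[
    [[0, 0, 0.005], 0, 0.9],
    [[0, 0, 0.005], 0, 0.9],
    [[0, 0, 0], 0, 0.9],
    [[0, 0, 0], 0, 0.9],
  ],
)

```text
t: 4.12
position: [0.5413, 0.3491, 0.0281]
ee_rot: [-0.0, -0.588, 0.809, 0.0]
ft_force: [-0.5, -0.8, -0.8]
finger_gap: 0.0772
gripper_force: 0.0
```

Request:
apply_moves(
  deltas=[
    [[0.001, 0.003, 0.005], 0, 0.9],
    [[0, 0, 0], 0, 0.9],
    [[0, 0, 0], 0, 0.9],
  ],
)

```text
t: 4.37
position: [0.5391, 0.349, 0.0249]
ee_rot: [-0.0, -0.588, 0.809, 0.0]
ft_force: [-0.4, 0.2, -0.0]
finger_gap: 0.0768
gripper_force: 0.0
```

Request:
apply_moves(
  deltas=[
    [[0, 0, 0.004], 0, 0.9],
    [[0, 0, 0], 0, 0.9],
    [[0, 0, 0], 0, 0.9],
  ],
)

```text
t: 4.62
position: [0.5393, 0.349, 0.0225]
ee_rot: [-0.0, -0.588, 0.809, 0.0]
ft_force: [0.2, 0.8, 0.5]
finger_gap: 0.0768
gripper_force: 0.0
```

Request:
apply_moves(
  deltas=[
    [[0, 0, 0.004], 0, 0.86],
    [[0, 0, 0], 0, 0.86],
    [[0, 0, 0], 0, 0.86],
  ],
)

```text
t: 4.87
position: [0.5393, 0.349, 0.0201]
ee_rot: [-0.0, -0.588, 0.809, 0.0]
ft_force: [0.3, 0.4, -0.6]
finger_gap: 0.0734
gripper_force: 0.0
```

Request:
apply_moves(
  deltas=[
    [[0, 0, 0.003], 0, 0.82],
    [[0, 0, 0], 0, 0.82],
    [[0, 0, 0], 0, 0.82],
  ],
)

```text
t: 5.12
position: [0.5393, 0.3491, 0.0184]
ee_rot: [-0.0, -0.588, 0.809, 0.0]
ft_force: [-0.0, -0.3, -0.2]
finger_gap: 0.07
gripper_force: 0.0
```

Request:
apply_moves(
  deltas=[
    [[0, 0, 0], 0, 0.76],
    [[0, 0, 0], 0, 0.74],
    [[0, 0, 0], 0, 0.6],
    [[0, 0, 0], 0, 0.5],
    [[0, 0, 0], 0, 0.5],
    [[0, 0, 0], 0, 0.5],
  ],
)

```text
t: 5.62
position: [0.5397, 0.3492, 0.0191]
ee_rot: [0.0, -0.588, 0.809, -0.0]
ft_force: [-1.0, -0.8, 5.2]
finger_gap: 0.0623
gripper_force: 44.1
```

Request:
apply_moves(
  deltas=[
    [[0, 0, -0.01], 0, 0.5],
    [[0, 0, -0.02], 0, 0.5],
    [[0, 0, -0.03], 0, 0.5],
    [[0, 0, -0.045], 0, 0.5],
    [[0, 0, -0.05], 0, 0.5],
    [[0, 0, -0.05], 0, 0.5],
    [[0, 0, -0.05], 0, 0.5],
    [[0, 0, -0.05], 0, 0.5],
    [[0, 0, -0.03], 0, 0.5],
    [[0, 0, -0.01], 0, 0.5],
  ],
)

```text
t: 6.45
position: [0.541, 0.35, 0.2305]
ee_rot: [0.004, -0.588, 0.809, -0.001]
ft_force: [0.8, 0.0, -1.6]
finger_gap: 0.0623
gripper_force: 44.0
```

```bash
python3 g.py .5805 .0485 .22 162
```

```text
t 6.45 pos [0.541  0.35   0.2305] ybear 162.03 tilt [ 0.0064  0.0034 -1.    ] F [ 0.8315  0.0154 -1.564 ] gap 0.06233207195646855 gf 43.95304083824158
turn 0.03 frac 0.0002 shift before turn [ 0.4578 -0.2175  0.0162] after turn [ 0.4577 -0.2178  0.0162] j [ 0.4758  0.5233  0.2624  1.3027  0.0001 -0.7814]
```

Request:
apply_moves(
  deltas=[
    [[0.02, -0.01, 0], 0, 0.5],
    [[0.045, -0.02, 0], 0, 0.5],
    [[0.055, -0.027, 0], 0, 0.5],
    [[0.055, -0.027, 0], 0, 0.5],
    [[0.055, -0.027, 0], 0, 0.5],
    [[0.055, -0.027, 0], 0, 0.5],
    [[0.055, -0.027, 0], 0, 0.5],
    [[0.055, -0.027, 0], 0, 0.5],
    [[0.043, -0.02, 0], 0, 0.5],
    [[0.02, -0.006, 0], 0, 0.5],
  ],
)

```text
t: 7.28
position: [0.5781, 0.0428, 0.2234]
ee_rot: [-0.002, -0.586, 0.81, 0.0]
ft_force: [0.5, 0.5, -1.3]
finger_gap: 0.0623
gripper_force: 43.9
```

```bash
python3 g.py .5805 .049 .1 162
```

```text
t 7.2833 pos [0.5781 0.0428 0.2234] ybear 161.77 tilt [-0.0033 -0.0016 -1.    ] F [ 0.4672  0.4883 -1.3274] gap 0.06227268896340884 gf 43.94998490810394
turn -0.23 frac -0.0019 shift before turn [-0.0116 -0.0012  0.2056] after turn [-0.0116 -0.0012  0.2056] j [-0.0346  0.3969  0.0456  1.2227 -0.0018 -1.2872]
```

Request:
apply_moves(
  deltas=[
    [[-0.005, 0, 0.01], 0, 0.5],
    [[-0.004, 0, 0.02], 0, 0.5],
    [[-0.003, 0, 0.03], 0, 0.5],
    [[0, 0, 0.03], 0, 0.5],
    [[0, 0, 0.03], 0, 0.5],
    [[0, 0, 0.03], 0, 0.5],
    [[0, 0, 0.02], 0, 0.5],
    [[0, 0, 0.01], 0, 0.5],
    [[0, 0, 0], 0, 0.5],
    [[0, 0, 0], 0, 0.5],
  ],
)

```text
t: 8.12
position: [0.5806, 0.0548, 0.117]
ee_rot: [-0.0, -0.588, 0.809, 0.001]
ft_force: [0.2, 0.2, -0.6]
finger_gap: 0.0626
gripper_force: 44.0
```

```bash
python3 g.py .5805 .049 .0965 162
```

```text
t 8.1167 pos [0.5806 0.0548 0.117 ] ybear 162.08 tilt [-0.0014  0.0004 -1.    ] F [ 0.1502  0.2049 -0.6193] gap 0.06257648223971173 gf 43.9586466550827
turn 0.08 frac 0.0006 shift before turn [ 0.0093 -0.003   0.0342] after turn [ 0.0093 -0.003   0.0342] j [-0.0147  0.4632 -0.136   0.973   0.0003 -1.2727]
```

Request:
apply_moves(
  deltas=[
    [[0.005, -0.002, 0.01], 0, 0.5],
    [[0.0043, -0.001, 0.01], 0, 0.5],
    [[0, 0, 0.008], 0, 0.5],
    [[0, 0, 0], 0, 0.5],
    [[0, 0, 0], 0, 0.5],
    [[0, 0, 0], 0, 0.5],
  ],
)

```text
t: 8.62
position: [0.5813, 0.0483, 0.1008]
ee_rot: [0.0, -0.588, 0.809, -0.0]
ft_force: [0.0, 0.3, -0.4]
finger_gap: 0.0625
gripper_force: 44.0
```

```bash
python3 g.py .5805 .049 .0965 162
```

```text
t 8.6167 pos [0.5813 0.0483 0.1008] ybear 162.02 tilt [ 0.0002  0.0001 -1.    ] F [ 0.0012  0.287  -0.3905] gap 0.06246168181414735 gf 43.95861268043518
turn 0.02 frac 0.0001 shift before turn [-0.0007  0.0017  0.0072] after turn [-0.0007  0.0017  0.0072] j [-0.0259  0.4759 -0.1609  0.9338  0.0001 -1.2829]
```

Request:
apply_moves(
  deltas=[
    [[0, 0.0015, 0.004], 0, 0.5],
    [[0, 0, 0.002], 0, 0.5],
    [[0, 0, 0], 0, 0.5],
    [[0, 0, 0], 0, 0.5],
  ],
)

```text
t: 8.95
position: [0.5803, 0.0487, 0.097]
ee_rot: [-0.0, -0.588, 0.809, 0.0]
ft_force: [0.5, -0.4, -1.1]
finger_gap: 0.0621
gripper_force: 44.0
```

Request:
apply_moves(
  deltas=[
    [[0, 0, 0.0015], 0, 0.5],
    [[0, 0, 0], 0, 0.5],
    [[0, 0, 0], 0, 0.5],
  ],
)

```text
t: 9.2
position: [0.5804, 0.0486, 0.0962]
ee_rot: [0.0, -0.588, 0.809, 0.0]
ft_force: [0.9, -0.1, -0.9]
finger_gap: 0.0625
gripper_force: 44.0
```

Request:
apply_moves(
  deltas=[
    [[0, 0, 0.0015], 0, 0.5],
    [[0, 0, 0], 0, 0.5],
    [[0, 0, 0], 0, 0.5],
  ],
)

```text
t: 9.45
position: [0.5805, 0.0486, 0.096]
ee_rot: [0.0, -0.588, 0.809, -0.0]
ft_force: [-2.7, 0.3, 5.0]
finger_gap: 0.0622
gripper_force: 44.4
```

Request:
apply_moves(
  deltas=[
    [[0, 0, 0.0015], 0, 0.5],
    [[0, 0, 0], 0, 0.5],
    [[0, 0, 0], 0, 0.5],
  ],
)

```text
t: 9.7
position: [0.5805, 0.0486, 0.096]
ee_rot: [0.0, -0.588, 0.809, -0.0]
ft_force: [-4.7, -0.2, 10.9]
finger_gap: 0.0621
gripper_force: 45.0
```

Contact at z=0.096, as predicted. I'll release slowly, then lift.

Request:
apply_moves(
  deltas=[
    [[0, 0, 0], 0, 0.74],
    [[0, 0, 0], 0, 0.76],
    [[0, 0, 0], 0, 0.8],
    [[0, 0, 0], 0, 0.86],
    [[0, 0, 0], 0, 0.92],
    [[0, 0, 0], 0, 0.92],
  ],
)

```text
t: 10.2
position: [0.5804, 0.0486, 0.0941]
ee_rot: [-0.0, -0.588, 0.809, 0.0]
ft_force: [0.5, -0.1, -0.1]
finger_gap: 0.0786
gripper_force: 0.0
```

Request:
apply_moves(
  deltas=[
    [[0, 0, -0.01], 0, 0.92],
    [[0, 0, -0.02], 0, 0.92],
    [[0, 0, -0.04], 0, 0.92],
    [[0, 0, -0.05], 0, 0.92],
    [[0, 0, -0.05], 0, 0.92],
    [[0, 0, -0.04], 0, 0.92],
    [[0, 0, 0], 0, 0.92],
  ],
)

```text
t: 10.78
position: [0.5835, 0.0485, 0.2268]
ee_rot: [0.004, -0.588, 0.809, -0.003]
ft_force: [0.8, -0.1, 0.5]
finger_gap: 0.0784
gripper_force: 0.0
```

```bash
python3 g.py .501 -.3775 .22 9
```

```text
t 10.7833 pos [0.5835 0.0485 0.2268] ybear 162.03 tilt [ 0.0101 -0.0002 -0.9999] F [ 0.8346 -0.1048  0.5302] gap 0.07844799124965512 gf 0.0
turn -26.97 frac -0.2248 shift before turn [ 0.7179 -0.0882  0.0101] after turn [0.6798 0.247  0.0101] j [-0.0254  0.396   0.053   1.2178  0.0001 -1.2825]
```

Request:
apply_moves(
  deltas=[
    [[0, 0, 0], -0.056, 0.92],
    [[0, 0, 0], -0.056, 0.92],
    [[0, 0, 0], -0.056, 0.92],
    [[0, 0, 0], -0.057, 0.92],
    [[0.03, 0.01, 0], 0, 0.92],
    [[0.05, 0.02, 0], 0, 0.92],
    [[0.06, 0.02, 0], 0, 0.92],
    [[0.06, 0.02, 0], 0, 0.92],
    [[0.06, 0.02, 0], 0, 0.92],
    [[0.06, 0.02, 0], 0, 0.92],
  ],
)

```text
t: 11.62
position: [0.5446, -0.1528, 0.2202]
ee_rot: [-0.0, 0.761, -0.649, -0.0]
ft_force: [1.1, -0.4, -0.1]
finger_gap: 0.0789
gripper_force: 0.0
```

Request:
apply_moves(
  deltas=[
    [[0.06, 0.022, 0], 0, 0.92],
    [[0.06, 0.022, 0], 0, 0.92],
    [[0.06, 0.022, 0], 0, 0.92],
    [[0.06, 0.022, 0], 0, 0.92],
    [[0.06, 0.022, 0], 0, 0.92],
    [[0.04, 0.015, 0], 0, 0.92],
    [[0.02, 0.007, 0], 0, 0.92],
    [[0, 0, 0], 0, 0.92],
    [[0, 0, 0], 0, 0.92],
  ],
)

```text
t: 12.37
position: [0.5008, -0.3769, 0.2199]
ee_rot: [-0.0, 0.76, -0.65, -0.001]
ft_force: [0.4, 0.3, 0.6]
finger_gap: 0.0785
gripper_force: 0.0
```

```bash
python3 g.py .501 -.3775 .05 9; python3 - <<'E'
from h import *
from rig import env
t=env.get_image("top");s=env.get_image("side")
b=blobs(t,(0,0,170),(180,70,255),(225,165,262,203))
for o in b[:3]:
    P=np.array([plane(t,p[0],.097)[:2] for p in o[3]],np.float32);print(o[0],o[1],cv2.fitEllipse(P))
a=cv2.resize(t["frame"][150:234,208:312],None,fx=3,fy=3,interpolation=2)
d=cv2.resize(s["frame"][140:240,200:290],None,fx=3,fy=3,interpolation=2)
c=np.zeros((300,600,3),np.uint8);c[:252,:312]=a;c[:300,320:590]=d;cv2.imwrite("pics/p1.png",c[...,::-1])
b=blobs(s,(0,0,150),(180,70,255),(225,160,272,196))
for o in b[:3]:
    P=np.array([plane(s,p[0],.097)[:2] for p in o[3]],np.float32);print(o[0],o[1],cv2.fitEllipse(P))
E
```

```text
t 12.3667 pos [ 0.5008 -0.3769  0.2199] ybear -171.02 tilt [-0.0002  0.0014 -1.    ] F [0.3691 0.3358 0.6325] gap 0.07850785696157646 gf 0.0
turn -0.02 frac -0.0002 shift before turn [ 0.0014 -0.0001  0.2832] after turn [ 0.0014 -0.0001  0.2832] j [-0.7467  0.4947  0.1888  1.266   0.0009 -2.4742]
336 [243.01785714 183.29166667] ((0.5802633166313171, 0.047913726419210434), (0.06191323325037956, 0.06344438344240189), 7.4448981285095215)
171 [246.43274854 168.65497076] ((0.6084653735160828, 0.046214595437049866), (0.06525779515504837, 0.11556397378444672), 4.43303108215332)
69 [228.31884058 198.28985507] ((0.48432204127311707, 0.1292417347431183), (0.07160921394824982, 0.11380275338888168), 0.0)
335 [247.91044776 175.9880597 ] ((0.5806044340133667, 0.04670199751853943), (0.06268908083438873, 0.0687556117773056), 148.4456024169922)
193 [228.79792746 180.92227979] ((0.5348978042602539, 0.04411929100751877), (0.04852212592959404, 0.12261565029621124), 164.1073455810547)
52 [265.51923077 168.5       ] ((0.6380143165588379, 0.055534396320581436), (0.02335653081536293, 0.0331258624792099), 14.925021171569824)
```

View pics/p1.png

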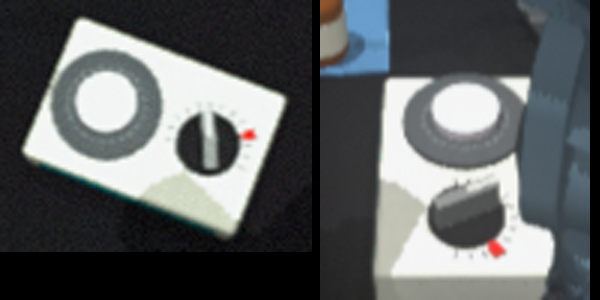

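The silver disc is flat and about 1 mm from the plate centre. Now the clay disc.

Request:
apply_moves(
  deltas=[
    [[0.001, 0, 0.015], 0, 0.92],
    [[0.001, 0, 0.03], 0, 0.92],
    [[0, 0, 0.04], 0, 0.92],
    [[0, 0, 0.045], 0, 0.92],
    [[0, 0, 0.045], 0, 0.92],
    [[0, 0, 0.04], 0, 0.92],
    [[0, 0, 0.03], 0, 0.92],
    [[0, 0, 0.015], 0, 0.92],
    [[0, 0, 0], 0, 0.92],
    [[0, 0, 0], 0, 0.92],
  ],
)

```text
t: 13.3
position: [0.5013, -0.3774, 0.0644]
ee_rot: [-0.0, 0.761, -0.649, -0.0]
ft_force: [0.2, 0.4, 0.6]
finger_gap: 0.0787
gripper_force: 0.0
```

```bash
python3 g.py .5005 -.3775 .021 9;python3 - <<'E'
from h import *
from rig import env
t=env.get_image("top");s=env.get_image("side")
a=cv2.resize(t["frame"][172:240,325:425],None,fx=4,fy=4,interpolation=2);d=cv2.resize(s["frame"][270:384,235:360],None,fx=3,fy=3,interpolation=2)
c=np.zeros((345,784,3),np.uint8);c[:272,:400]=a;c[:342,405:780]=d;cv2.imwrite("pics/g2.png",c[...,::-1])
E
```

```text
t 13.3 pos [ 0.5013 -0.3774  0.0644] ybear -170.91 tilt [-0.0004  0.0006 -1.    ] F [0.2247 0.3835 0.5576] gap 0.07869964379761699 gf 0.0
turn 0.09 frac 0.0007 shift before turn [-0.0001  0.0014  0.0723] after turn [-0.0001  0.0014  0.0723] j [-0.7464  0.5894 -0.0696  0.9125  0.0001 -2.4758]
```

View pics/g2.png

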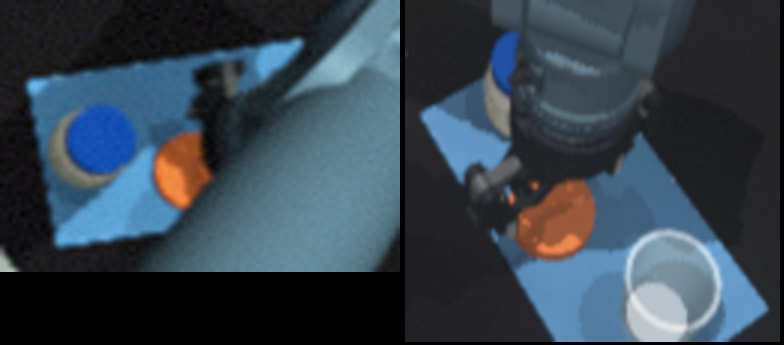

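The gripper stands above the clay disc, with the jar and beaker clear of it. Going down in steps.

Request:
apply_moves(
  deltas=[
    [[0, 0, 0.015], 0, 0.92],
    [[0, 0, 0.02], 0, 0.92],
    [[0, 0, 0.015], 0, 0.92],
    [[0, 0, 0.008], 0, 0.92],
    [[0, 0, 0], 0, 0.92],
    [[0, 0, 0], 0, 0.92],
  ],
)

```text
t: 13.9
position: [0.501, -0.3782, 0.0294]
ee_rot: [-0.0, 0.761, -0.649, -0.0]
ft_force: [-0.7, 0.6, 0.4]
finger_gap: 0.0783
gripper_force: 0.0
```

Request:
apply_moves(
  deltas=[
    [[0, 0, 0.006], 0, 0.86],
    [[0, 0, 0.006], 0, 0.84],
    [[0, 0, 0], 0, 0.84],
    [[0, 0, 0], 0, 0.84],
  ],
)

```text
t: 14.23
position: [0.5011, -0.3782, 0.0222]
ee_rot: [-0.0, 0.761, -0.649, -0.0]
ft_force: [0.1, 0.4, 0.9]
finger_gap: 0.0714
gripper_force: 0.0
```

Request:
apply_moves(
  deltas=[
    [[0, 0, 0.001], 0, 0.78],
    [[0, 0, 0], 0, 0.74],
    [[0, 0, 0], 0, 0.6],
    [[0, 0, 0], 0, 0.5],
    [[0, 0, 0], 0, 0.5],
    [[0, 0, 0], 0, 0.5],
  ],
)

```text
t: 14.73
position: [0.5016, -0.3785, 0.0224]
ee_rot: [-0.0, 0.761, -0.649, 0.001]
ft_force: [0.2, 1.3, 5.1]
finger_gap: 0.0624
gripper_force: 43.9
```

Request:
apply_moves(
  deltas=[
    [[0, 0, -0.01], 0, 0.5],
    [[0, 0, -0.02], 0, 0.5],
    [[0, 0, -0.03], 0, 0.5],
    [[0, 0, -0.045], 0, 0.5],
    [[0, 0, -0.05], 0, 0.5],
    [[0, 0, -0.05], 0, 0.5],
    [[0, 0, -0.05], 0, 0.5],
    [[0, 0, -0.05], 0, 0.5],
    [[0, 0, -0.03], 0, 0.5],
    [[0, 0, -0.01], 0, 0.5],
  ],
)

```text
t: 15.57
position: [0.5022, -0.3794, 0.2325]
ee_rot: [0.0, 0.761, -0.649, 0.003]
ft_force: [0.4, 0.2, -1.5]
finger_gap: 0.0623
gripper_force: 44.0
```

```bash
python3 g.py .5805 .0485 .22 9
```

```text
t 15.5667 pos [ 0.5022 -0.3794  0.2325] ybear -170.98 tilt [ 0.0039 -0.0038 -1.    ] F [ 0.3803  0.1736 -1.4685] gap 0.062267613534520004 gf 44.04001235961914
turn 0.02 frac 0.0002 shift before turn [-0.684  -0.2406  0.0187] after turn [-0.6841 -0.2404  0.0187] j [-0.7477  0.4916  0.2162  1.29   -0.0001 -2.4759]
```

Request:
apply_moves(
  deltas=[
    [[-0.02, -0.007, 0], 0, 0.5],
    [[-0.04, -0.014, 0], 0, 0.5],
    [[-0.058, -0.02, 0], 0, 0.5],
    [[-0.058, -0.02, 0], 0, 0.5],
    [[-0.058, -0.02, 0], 0, 0.5],
    [[-0.058, -0.02, 0], 0, 0.5],
    [[-0.058, -0.02, 0], 0, 0.5],
    [[-0.058, -0.02, 0], 0, 0.5],
    [[-0.058, -0.02, 0], 0, 0.5],
    [[-0.058, -0.02, 0], 0, 0.5],
  ],
)

```text
t: 16.4
position: [0.5572, -0.0478, 0.2261]
ee_rot: [0.001, 0.761, -0.649, -0.002]
ft_force: [1.3, -0.0, -1.3]
finger_gap: 0.0624
gripper_force: 44.0
```

Request:
apply_moves(
  deltas=[
    [[-0.058, -0.02, 0], 0, 0.5],
    [[-0.058, -0.02, 0], 0, 0.5],
    [[-0.04, -0.015, 0.01], 0, 0.5],
    [[-0.02, -0.008, 0.02], 0, 0.5],
    [[0, 0, 0.03], 0, 0.5],
    [[0, 0, 0.03], 0, 0.5],
    [[0, 0, 0.02], 0, 0.5],
    [[0, 0, 0.01], 0, 0.5],
    [[0, 0, 0], 0, 0.5],
    [[0, 0, 0], 0, 0.5],
  ],
)

```text
t: 17.23
position: [0.5788, 0.0593, 0.1557]
ee_rot: [0.001, 0.76, -0.649, -0.001]
ft_force: [0.6, 0.2, -1.5]
finger_gap: 0.0621
gripper_force: 44.1
```

```bash
python3 g.py .5803 .047 .116 9
```

```text
t 17.2333 pos [0.5788 0.0593 0.1557] ybear -171.0 tilt [-0.0025 -0.     -1.    ] F [ 0.6152  0.2305 -1.4891] gap 0.0620815808641592 gf 44.054734110832214
turn -0.0 frac -0.0 shift before turn [0.0206 0.0006 0.0662] after turn [0.0206 0.0006 0.0662] j [-0.0069  0.4337 -0.0769  1.0627 -0.     -1.7348]
```

Request:
apply_moves(
  deltas=[
    [[0.01, 0, 0.005], 0, 0.5],
    [[0.01, 0, 0.015], 0, 0.5],
    [[0, 0, 0.02], 0, 0.5],
    [[0, 0, 0.012], 0, 0.5],
    [[0, 0, 0.004], 0, 0.5],
    [[0, 0, 0], 0, 0.5],
    [[0, 0, 0], 0, 0.5],
  ],
)

```text
t: 17.82
position: [0.5819, 0.0475, 0.1233]
ee_rot: [-0.0, 0.761, -0.649, 0.0]
ft_force: [0.3, -0.7, -0.6]
finger_gap: 0.0622
gripper_force: 44.1
```

```bash
python3 g.py .5803 .047 .116 9; python3 - <<'E'
from h import *
from rig import env
t=env.get_image("top");s=env.get_image("side")
for im,q in((t,(215,155,275,215)),(s,(215,140,290,200))):
    for o in blobs(im,(0,100,80),(20,255,255),q,10)[:2]:
        P=np.array([plane(im,p[0],.12)[:2] for p in o[3]],np.float32);print(o[0],P.min(0),P.max(0),cv2.minEnclosingCircle(P))
a=cv2.resize(t["frame"][150:234,208:312],None,fx=4,fy=4,interpolation=2)
d=cv2.resize(s["frame"][120:220,200:292],None,fx=4,fy=4,interpolation=2)
c=np.zeros((400,800,3),np.uint8);c[:336,:416]=a;c[:400,420:788]=d;cv2.imwrite("pics/p2.png",c[...,::-1])
E
```

```text
t 17.8167 pos [0.5819 0.0475 0.1233] ybear -170.98 tilt [ 0.0001  0.0001 -1.    ] F [ 0.2905 -0.7241 -0.6199] gap 0.06222103707988565 gf 44.05496656894684
turn 0.02 frac 0.0002 shift before turn [0.0004 0.0027 0.0122] after turn [0.0004 0.0027 0.0122] j [-0.0272  0.4582 -0.1265  0.986   0.0001 -1.7554]
325 [0.5526169  0.00920677] [0.6142523  0.08517179] ((0.5803449153900146, 0.04786348715424538), 0.039497967809438705)
```

View pics/p2.png

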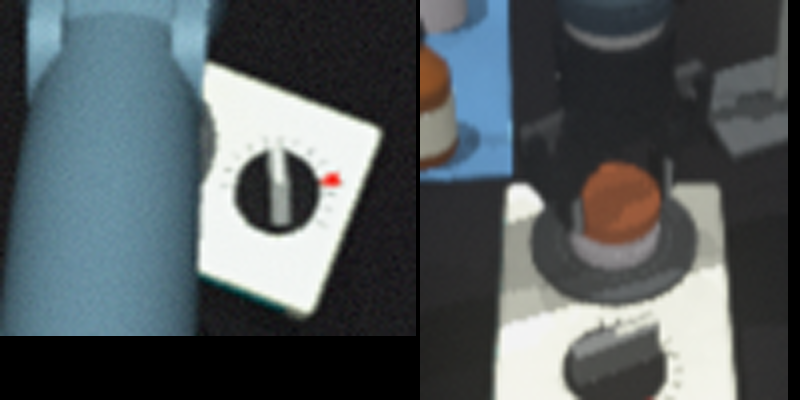

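The side view shows the clay disc level, centred above the silver disc and a few millimetres clear. I'll lower it to contact.

Request:
apply_moves(
  deltas=[
    [[0, 0.002, 0.005], 0, 0.5],
    [[0, 0, 0.006], 0, 0.5],
    [[0, 0, 0], 0, 0.5],
    [[0, 0, 0], 0, 0.5],
  ],
)

```text
t: 18.25
position: [0.5802, 0.0475, 0.1163]
ee_rot: [0.0, 0.761, -0.649, -0.0]
ft_force: [0.5, 0.0, -1.7]
finger_gap: 0.0624
gripper_force: 44.1
```

Request:
apply_moves(
  deltas=[
    [[0, 0, 0.0025], 0, 0.5],
    [[0, 0, 0.002], 0, 0.5],
    [[0, 0, 0], 0, 0.5],
    [[0, 0, 0], 0, 0.5],
  ],
)

```text
t: 18.58
position: [0.5805, 0.0474, 0.1138]
ee_rot: [0.0, 0.761, -0.649, -0.0]
ft_force: [0.1, 0.6, -1.2]
finger_gap: 0.0626
gripper_force: 44.1
```

Request:
apply_moves(
  deltas=[
    [[0, 0, 0.0015], 0, 0.5],
    [[0, 0, 0], 0, 0.5],
    [[0, 0, 0], 0, 0.5],
  ],
)

```text
t: 18.83
position: [0.5807, 0.0474, 0.1135]
ee_rot: [-0.0, 0.761, -0.649, 0.0]
ft_force: [-1.6, 0.5, 1.4]
finger_gap: 0.0625
gripper_force: 44.2
```

Request:
apply_moves(
  deltas=[
    [[0, 0, 0.001], 0, 0.5],
    [[0, 0, 0], 0, 0.5],
    [[0, 0, 0], 0, 0.5],
  ],
)

```text
t: 19.08
position: [0.5807, 0.0474, 0.1134]
ee_rot: [-0.0, 0.761, -0.649, 0.0]
ft_force: [-2.4, 1.1, 6.9]
finger_gap: 0.0626
gripper_force: 44.7
```

Contact at 0.1134, as expected. Release and lift.

Request:
apply_moves(
  deltas=[
    [[0, 0, 0], 0, 0.74],
    [[0, 0, 0], 0, 0.76],
    [[0, 0, 0], 0, 0.8],
    [[0, 0, 0], 0, 0.86],
    [[0, 0, 0], 0, 0.92],
    [[0, 0, 0], 0, 0.92],
  ],
)

```text
t: 19.58
position: [0.5805, 0.0474, 0.1122]
ee_rot: [0.0, 0.761, -0.649, -0.0]
ft_force: [0.6, -0.1, -0.6]
finger_gap: 0.0784
gripper_force: 0.0
```

Request:
apply_moves(
  deltas=[
    [[0, 0, -0.01], 0, 0.92],
    [[0, 0, -0.02], 0, 0.92],
    [[0, 0, -0.04], 0, 0.92],
    [[0, 0, -0.05], 0, 0.92],
    [[0, 0, -0.05], 0, 0.92],
    [[0, 0, -0.03], 0, 0.6],
    [[0, 0, 0], 0, 0.6],
  ],
)

```text
t: 20.17
position: [0.5833, 0.0473, 0.238]
ee_rot: [-0.003, 0.761, -0.649, 0.004]
ft_force: [1.2, 0.6, 0.3]
finger_gap: 0.0562
gripper_force: 0.0
```

```bash
python3 g.py .539 -.0597 .22 97.6; python3 - <<'E'
from h import *
# dial stripe: bright pixels on bar, cast on z=.113 ; use initial top image
g=cv2.cvtColor(T["frame"],cv2.COLOR_RGB2GRAY)[183:210,268:288];ys,xs=np.where(g>125)
m=(g>110).astype(np.uint8);n,l,stt,c=cv2.connectedComponentsWithStats(m);print(n,[ (s[4],(cc+[268,183]).round(1)) for s,cc in zip(stt,c)])
print(g)
E
```

```text
t 20.1667 pos [0.5833 0.0473 0.238 ] ybear -170.98 tilt [ 0.0091 -0.0002 -1.    ] F [1.1952 0.598  0.2522] gap 0.05624286999198187 gf 0.0
turn -88.58 frac -0.7381 shift before turn [0.1646 0.1012 0.0293] after turn [-0.097   0.167   0.0293] j [-0.0274  0.393   0.0775  1.2462  0.0001 -1.7557]
3 [(np.int32(254), array([277. , 198.1])), (np.int32(214), array([277.8, 189.8])), (np.int32(72), array([278.4, 207.1]))]
[[245 244 244 244 244 241 240 242 244 241 241 244 244 245 244 243 244 244
  244 244]
 [243 245 245 243 242 233 226 241 241 229 227 239 244 241 241 243 244 244
  244 244]
 [244 243 240 243 244 238 221 236 241 230 224 239 242 231 233 240 244 244
  244 244]
 [244 239 225 239 246 241 222 233 235 233 221 233 238 234 240 244 244 240
  240 243]
 [245 241 226 234 239 212 171 196 221 225 198 169 198 231 244 246 237 219
  227 240]
 [243 245 236 209 167 118  97 162 217 232 197 111 102 144 204 231 231 215
  234 242]
 [240 238 189 116  68  42  71 152 209 237 200 101  43  53 104 159 217 237
  242 245]
 [236 185  99  54  30  35  71 153 202 234 197 106  46  34  29  63 134 204
  240 238]
 [189
[... 910 characters left out ...]
  39  39
   55 151]
 [ 67  38  42  38  39  38  29  68 146 170 171 164  98  51  37  38  36  37
   95 197]
 [113  59  34  37  43  39  33  72 150 172 171 155 102  55  41  34  38  55
  142 235]
 [195 109  44  42  43  42  33  66 141 172 169 157 107  56  37  38  46 106
  194 235]
 [238 160  80  45  40  38  33  60 120 158 161 144  98  54  35  45  89 175
  229 225]
 [243 219 158  99  55  37  37  42  67  81  83  77  56  45  66  91 170 233
  244 238]
 [244 243 238 197 145 108  72  39  34  34  32  42  61  93 151 189 235 245
  245 243]
 [246 244 246 244 239 217 173 139 128 112 122 136 164 188 232 242 243 245
  244 244]
 [245 244 245 245 246 244 242 241 240 226 236 241 242 242 243 245 245 244
  244 244]]
```

Request:
apply_moves(
  deltas=[
    [[0, 0, 0], 0.058, 0.6],
    [[0, 0, 0], 0.058, 0.6],
    [[0, 0, 0], 0.058, 0.6],
    [[0, 0, 0], 0.058, 0.6],
    [[0, 0, 0], 0.058, 0.6],
    [[0, 0, 0], 0.058, 0.6],
    [[0, 0, 0], 0.058, 0.6],
    [[0, 0, 0], 0.058, 0.6],
    [[0, 0, 0], 0.058, 0.6],
    [[0, 0, 0], 0.058, 0.6],
  ],
)

```text
t: 21.0
position: [0.5801, 0.0474, 0.2317]
ee_rot: [-0.001, -0.251, 0.968, 0.0]
ft_force: [0.0, -0.8, 1.0]
finger_gap: 0.0515
gripper_force: 0.0
```

Request:
apply_moves(
  deltas=[
    [[0, 0, 0], 0.058, 0.6],
    [[0, 0, 0], 0.058, 0.6],
    [[0, 0, 0], 0.058, 0.6],
    [[0, 0, 0], 0, 0.6],
  ],
)

```text
t: 21.33
position: [0.5802, 0.0474, 0.2317]
ee_rot: [-0.001, -0.074, 0.997, 0.0]
ft_force: [-0.1, 1.1, 0.1]
finger_gap: 0.0513
gripper_force: 0.0
```

```bash
python3 - <<'E'
from h import *
a=plane(T,(276.75,189.5),.113);b=plane(T,(277.75,204),.113);d=(a-b)[:2];print("bar bearing",np.degrees(np.arctan2(d[1],d[0])),(a+b)/2)
E
python3 g.py .539 -.0597 .2 96; python3 - <<'E'
from h import *
from rig import env
t=env.get_image("top");s=env.get_image("side")
for im,q in((t,(215,155,275,215)),(s,(215,140,290,200))):
    for o in blobs(im,(0,100,80),(20,255,255),q,10)[:2]:
        P=np.array([plane(im,p[0],.115)[:2] for p in o[3]],np.float32);print(o[0],P.min(0),P.max(0),cv2.fitEllipse(P))
E
```

```text
bar bearing 4.658829973858227 [ 0.53722049 -0.05923276  0.113     ]
t 21.3333 pos [0.5802 0.0474 0.2317] ybear 98.43 tilt [-0.0011  0.0001 -1.    ] F [-0.12    1.071   0.0622] gap 0.0512783640086276 gf 0.0
turn 2.43 frac 0.0203 shift before turn [ 0.094  -0.1665  0.053 ] after turn [ 0.0869 -0.1704  0.053 ] j [-0.0275  0.3974  0.068   1.2425  0.0001 -0.1746]
373 [0.54648393 0.00474259] [0.6117734 0.0806115] ((0.5791100263595581, 0.04260799661278725), (0.062032584100961685, 0.07556169480085373), 158.31129455566406)
```

Request:
apply_moves(
  deltas=[
    [[0, 0, 0], 0.028, 0.6],
    [[0.015, -0.025, 0], 0, 0.6],
    [[0.025, -0.04, 0], 0, 0.6],
    [[0.025, -0.05, 0], 0, 0.6],
    [[0.015, -0.04, 0.01], 0, 0.6],
    [[0.005, -0.015, 0.02], 0, 0.6],
    [[0, 0, 0.02], 0, 0.6],
    [[0, 0, 0], 0, 0.6],
    [[0, 0, 0], 0, 0.6],
  ],
)

```text
t: 22.18
position: [0.5383, -0.0587, 0.2018]
ee_rot: [-0.001, -0.046, 0.999, 0.0]
ft_force: [1.1, 0.2, 0.1]
finger_gap: 0.0512
gripper_force: 0.0
```

```bash
python3 g.py .5387 -.0597 .105 95; python3 - <<'E'
from h import *
from rig import env
t=env.get_image("top");s=env.get_image("side")
for im,q in((t,(215,155,275,215)),(s,(215,140,290,200))):
    for o in blobs(im,(0,100,80),(20,255,255),q,10)[:2]:
        P=np.array([plane(im,p[0],.115)[:2] for p in o[3]],np.float32);print(o[0],P.min(0),P.max(0),cv2.fitEllipse(P))
a=cv2.resize(t["frame"][150:234,208:312],None,fx=4,fy=4,interpolation=2)
d=cv2.resize(s["frame"][130:230,200:292],None,fx=4,fy=4,interpolation=2)
c=np.zeros((400,800,3),np.uint8);c[:336,:416]=a;c[:400,420:788]=d;cv2.imwrite("pics/p3.png",c[...,::-1])
E
```

```text
t 22.1833 pos [ 0.5383 -0.0587  0.2018] ybear 95.26 tilt [-0.0018  0.0007 -1.    ] F [1.0699 0.2472 0.1416] gap 0.051231039465452426 gf 0.0
turn 0.26 frac 0.0021 shift before turn [-0.0009 -0.0019  0.1614] after turn [-0.0009 -0.0019  0.1614] j [-0.2259  0.3282 -0.1113  1.1333  0.0002 -0.3177]
359 [0.54607975 0.01635618] [0.60958713 0.07873946] ((0.5781968235969543, 0.04729168117046356), (0.06326748430728912, 0.06482737511396408), 94.71900177001953)
65 [0.54648393 0.00958024] [0.5734375  0.06234773] ((0.5591403245925903, 0.034699827432632446), (0.023783456534147263, 0.049823351204395294), 5.749650478363037)
20 [0.5802443  0.04937611] [0.60276127 0.0587575 ] ((0.5908382534980774, 0.054087940603494644), (0.008695422671735287, 0.023413358256220818), 91.14231872558594)
```

View pics/p3.png

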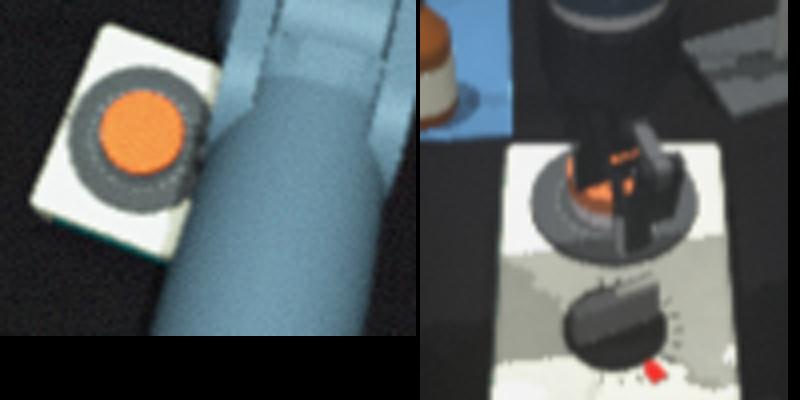

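The clay disc sits about 2 mm from the silver disc's centre, well inside tolerance. Now down onto the dial bar.

Request:
apply_moves(
  deltas=[
    [[0, -0.001, 0.01], 0, 0.6],
    [[0, -0.001, 0.02], 0, 0.6],
    [[0, 0, 0.03], 0, 0.6],
    [[0, 0, 0.03], 0, 0.6],
    [[0, 0, 0.03], 0, 0.6],
    [[0, 0, 0.025], 0, 0.55],
    [[0, 0, 0.012], 0, 0.5],
    [[0, 0, 0.003], 0, 0.5],
    [[0, 0, 0], 0, 0.5],
    [[0, 0, 0], 0, 0.5],
  ],
)

```text
t: 23.12
position: [0.5399, -0.06, 0.1073]
ee_rot: [0.001, -0.045, 0.999, -0.0]
ft_force: [-0.2, -0.1, -0.1]
finger_gap: 0.0425
gripper_force: 0.0
```

```bash
python3 g.py .5387 -.0597 .103 95
```

```text
t 23.1167 pos [ 0.5399 -0.06    0.1073] ybear 95.21 tilt [ 0.0016 -0.0003 -1.    ] F [-0.2158 -0.0722 -0.0768] gap 0.04249106206378718 gf 0.0
turn 0.21 frac 0.0017 shift before turn [0.002  0.0007 0.0072] after turn [0.002  0.0006 0.0072] j [-0.2275  0.3964 -0.2697  0.9031  0.0001 -0.3183]
```

Close on the bar.

Request:
apply_moves(
  deltas=[
    [[0.001, 0, 0.004], 0, 0.4],
    [[0, 0, 0], 0, 0.3],
    [[0, 0, 0], 0, 0.2],
    [[0, 0, 0], 0, 0.12],
    [[0, 0, 0], 0, 0.08],
    [[0, 0, 0], 0, 0.08],
    [[0, 0, 0], 0, 0.08],
    [[0, 0, 0], 0, 0.08],
  ],
  grip_force=25,
)

```text
t: 23.78
position: [0.5387, -0.0577, 0.1048]
ee_rot: [0.001, -0.046, 0.999, 0.003]
ft_force: [-1.7, 7.9, 3.9]
finger_gap: 0.0133
gripper_force: 28.1
```

```bash
python3 g.py .5387 -.0597 .103 95; python3 - <<'E'
from h import *
tr=tri(T,blobs(T,(0,90,90),(8,255,255),(262,175,305,220),3)[0][1],S,blobs(S,(0,100,100),(8,255,255),(230,195,280,240),3)[0][1])[0]
sat=lambda im,b:(lambda h,x0,y0:(lambda w:np.array([(w*(np.arange(w.shape[1])+x0)).sum(),(w*(np.arange(w.shape[0])[:,None]+y0)).sum()])/w.sum())(np.clip(h[...,1].astype(float)-60,0,None)))(cv2.cvtColor(im["frame"],cv2.COLOR_RGB2HSV)[b[1]:b[3],b[0]:b[2]],b[0],b[1])
pt=sat(T,(285,190,298,200));ps=sat(S,(252,216,265,229));print(pt,ps)
hy=np.array([np.cos(np.radians(69.57)),np.sin(np.radians(69.57))])
for nm,q,dc in(("tri",tr,None),("tri2",tri(T,pt,S,ps)[0],None),("topplane",plane(T,pt,.0785),(.5385,-.0597)),("sideplane",plane(S,ps,.0785),np.array([.5821,.049])-.115*hy)):
    if dc is None: dc=np.array([.5807,.0484])-.115*hy
    v=q[:2]-dc;print(nm,q,np.linalg.norm(v),np.degrees(np.arctan2(v[1],v[0])))
E
```

```text
t 23.7833 pos [ 0.5387 -0.0577  0.1048] ybear 95.28 tilt [ 0.0012  0.0051 -1.    ] F [-1.6585  7.9266  3.8818] gap 0.013257710679266907 gf 28.07082563638687
turn 0.28 frac 0.0023 shift before turn [ 0.0003 -0.0034  0.003 ] after turn [ 0.0003 -0.0034  0.003 ] j [-0.2266  0.3971 -0.276   0.8977  0.0052 -0.3187]
[290.36466165 194.58421053] [257.95938865 222.26812227]
tri [ 0.55129434 -0.10195096  0.07907479] 0.04391715449048591 -75.84930738714564
tri2 [ 0.55119295 -0.102339    0.07984121] 0.04426905544011183 -76.09934140887361
topplane [ 0.55060758 -0.10230456  0.0785    ] 0.04429155585332322 -74.1356439891379
sideplane [ 0.5524081  -0.10144469  0.0785    ] 0.0439390902272676 -76.24112355571256
```

Request:
apply_moves(
  deltas=[
    [[0, 0.003, 0], 0, 0.08],
    [[0, 0, 0], 0.03, 0.08],
    [[0, 0, 0], 0.04, 0.08],
    [[0, 0, 0], 0.045, 0.08],
    [[0, 0, 0], 0.045, 0.08],
    [[0, 0, 0], 0.045, 0.08],
    [[0, 0, 0], 0.045, 0.08],
    [[0, 0, 0], 0.045, 0.08],
    [[0, 0, 0], 0.045, 0.08],
    [[0, 0, 0], 0, 0.08],
  ],
)

```text
t: 24.62
position: [0.5391, -0.056, 0.1048]
ee_rot: [0.0, 0.307, 0.952, 0.003]
ft_force: [0.4, 7.9, 3.7]
finger_gap: 0.0137
gripper_force: 28.0
```

```bash
python3 g.py .5387 -.0577 .105 15
```

```text
t 24.6167 pos [ 0.5391 -0.056   0.1048] ybear 54.28 tilt [ 0.0021  0.0048 -1.    ] F [0.405  7.8673 3.6928] gap 0.013731512173636143 gf 27.99537867307663
turn 39.28 frac 0.3274 shift before turn [-0.0011 -0.0026 -0.0004] after turn [-0.0025 -0.0013 -0.0004] j [-0.2235  0.3967 -0.2766  0.8965  0.0051  0.3999]
```

Request:
apply_moves(
  deltas=[
    [[0, 0, 0], 0.042, 0.08],
    [[0, 0, 0], 0.042, 0.08],
    [[0, 0, 0], 0.042, 0.08],
    [[0, 0, 0], 0.042, 0.08],
    [[0, 0, 0], 0.042, 0.08],
    [[0, 0, 0], 0.042, 0.08],
    [[0, 0, 0], 0.045, 0.08],
    [[0, 0, 0], 0.03, 0.08],
    [[0, 0, 0], 0, 0.08],
    [[0, 0, 0], 0, 0.08],
  ],
)

```text
t: 25.45
position: [0.5403, -0.0552, 0.1048]
ee_rot: [-0.0, 0.607, 0.795, 0.004]
ft_force: [4.2, 11.0, 1.0]
finger_gap: 0.0136
gripper_force: 27.6
```

```bash
python3 g.py .5387 -.0577 .105 15
```

```text
t 25.45 pos [ 0.5403 -0.0552  0.1048] ybear 15.25 tilt [ 0.0044  0.0068 -1.    ] F [ 4.1722 11.049   0.9715] gap 0.013560798795695111 gf 27.601967453956604
turn 0.25 frac 0.0021 shift before turn [-0.0034 -0.0036 -0.0004] after turn [-0.0034 -0.0036 -0.0004] j [-0.2228  0.3971 -0.2759  0.895   0.0076  1.0818]
```

Request:
apply_moves(
  deltas=[
    [[0, 0, 0], 0, 0.2],
    [[0, 0, 0], 0, 0.3],
    [[0, 0, 0], 0, 0.45],
    [[0, 0, 0], 0, 0.5],
    [[0, 0, 0], 0, 0.5],
  ],
)

```text
t: 25.87
position: [0.5381, -0.0586, 0.1039]
ee_rot: [-0.0, 0.608, 0.794, -0.0]
ft_force: [0.2, 0.2, -0.1]
finger_gap: 0.0429
gripper_force: 0.0
```

Request:
apply_moves(
  deltas=[
    [[0, 0, -0.01], 0, 0.5],
    [[0, 0, -0.03], 0, 0.5],
    [[0, 0, -0.05], 0, 0.5],
    [[0, 0, -0.06], 0, 0.5],
    [[0, 0, -0.05], 0, 0.5],
    [[0, 0, -0.03], 0, 0.5],
    [[0, 0, 0], 0, 0.5],
  ],
)

```text
t: 26.45
position: [0.5409, -0.059, 0.2475]
ee_rot: [0.004, 0.608, 0.794, 0.002]
ft_force: [1.1, 0.5, 0.1]
finger_gap: 0.0427
gripper_force: 0.0
```

```bash
python3 g.py .45 -.25 .25 15
```

```text
t 26.45 pos [ 0.5409 -0.059   0.2475] ybear 15.13 tilt [ 0.0088 -0.0021 -1.    ] F [1.0885 0.4853 0.0857] gap 0.04268113159151699 gf 0.0
turn 0.13 frac 0.0011 shift before turn [-0.2677 -0.2293 -0.0048] after turn [-0.2683 -0.2287 -0.0048] j [-0.2252  0.3061 -0.023   1.2326 -0.0001  1.0815]
```

Move clear to look.

Request:
apply_moves(
  deltas=[
    [[-0.02, -0.02, 0], 0, 0.5],
    [[-0.04, -0.035, 0], 0, 0.5],
    [[-0.045, -0.038, 0], 0, 0.5],
    [[-0.045, -0.038, 0], 0, 0.5],
    [[-0.045, -0.038, 0], 0, 0.5],
    [[-0.04, -0.035, 0], 0, 0.5],
    [[-0.02, -0.02, 0], 0, 0.5],
    [[0, 0, 0], 0, 0.5],
    [[0, 0, 0], 0, 0.5],
  ],
)

```text
t: 27.2
position: [0.4479, -0.2414, 0.2414]
ee_rot: [-0.001, 0.609, 0.793, 0.0]
ft_force: [-0.8, 0.1, -0.3]
finger_gap: 0.0426
gripper_force: 0.0
```

```bash
python3 - <<'E'
from h import *
from rig import env
print(env.get_state()["position"])
t=env.get_image("top");s=env.get_image("side")
for im,q in((t,(215,155,265,215)),(s,(215,140,290,200))):
    for o in blobs(im,(0,100,80),(20,255,255),q,100)[:1]:
        P=np.array([plane(im,p[0],.115)[:2] for p in o[3]],np.float32);print("clay",o[0],cv2.fitEllipse(P))
a=cv2.resize(t["frame"][150:234,208:312],None,fx=4,fy=4,interpolation=2)
d=cv2.resize(s["frame"][130:230,200:292],None,fx=4,fy=4,interpolation=2)
c=np.zeros((400,800,3),np.uint8);c[:336,:416]=a;c[:400,420:788]=d;cv2.imwrite("pics/p4.png",c[...,::-1])
g=cv2.cvtColor(t["frame"],cv2.COLOR_RGB2GRAY);np.save("tg.npy",g)
k=g[187:208,265:290];m=(k>140)&((np.hypot(*np.meshgrid(np.arange(265,290)-276.3,np.arange(187,208)-198))<10))
ys,xs=np.where(m);P=np.array([plane(t,(x+265,y+187),.113)[:2] for x,y in zip(xs,ys)],np.float32)
v=cv2.fitLine(P,2,0,.01,.01).ravel();print("bar",np.degrees(np.arctan2(v[1],v[0])),v[2:],len(P))
E
```

```text
[ 0.44785856 -0.24143572  0.24142523]
clay 360 ((0.5782476663589478, 0.04722214117646217), (0.06341788172721863, 0.06485529989004135), 88.31744384765625)
bar -75.11235 [ 0.5393448  -0.05844388] 63
```

View pics/p4.png

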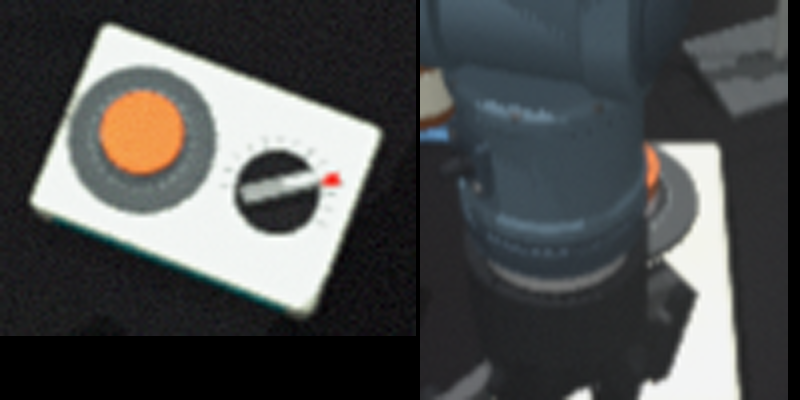

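The top view shows the clay disc centred on the stack and the dial's striped end pointing straight at the red marker. The bar's bearing is -75.1°, and the marker measures about -75°. Handing in.

```bash
python3 -c "
from rig import env
print(env.finish_job())"
```

```text
the job is handed in; nothing more can be done
None
```

The job is handed in after 27 s of robot time: by camera, the silver disc lay about 1 mm off the plate centre, the clay disc about 2 mm off the silver one, and the dial pointed at the red marker to within about 1°, but the hand-in call returned no verdict.

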